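# Load the amber colour bar into the pick-up box and shut its gate

### The arm

A 6-joint arm with a two-finger parallel gripper is mounted at the origin on the work surface. World frame = base frame: x ahead of the robot, y to its left, z up, the work surface at z = 0. Lengths are in m, angles in rad, forces in N, time in s.
With the tool pointing down it reaches from about 0.375 to 0.925 m from the base axis. Payload 5.7 kg.
Tool frame: the origin (TCP) lies between the finger pads; the fingertips stand ctrl.tip_reach ahead of it and the grasp point (between the pads) is the TCP (ctrl.tip_reach is the distance from the TCP to the fingertips, in m); z points along the fingers, y is the line along which they close (so a half turn about z gives the same grasp; the last joint's range is limited). The gripper opens to 85 mm and grips with 20 to 120 N. Pads are 22 mm wide; open, the fingers measure 114 mm over their backs; the gripper's body (76 mm by 85 mm) begins 54 mm behind the grasp point. The pads swing forward as they close: fully open they stand 13 mm farther back than shut.
Start: joints at [-1.235, 0.359, 1.51, -0, 1.272, -0.115], TCP at [0.261, -0.54, 0.229] pointing down, gripper open.
Joint ranges: [-2.97, 2.97], [-1.01, 2.36], [0.21, 2.38], [-0.96, 4.11], [0.2, 2.71], [-2.98, 2.98]. Speed limits (rad/s): [2.39, 2.39, 3.14, 3.14, 3.14, 3.14].

### API

Orientations are given as a unit quaternion [w, x, y, z].
In Python, from plant import ctrl gives the robot as it stands. Calls block until the motion is done:
- ctrl.move_pose(position, orientation): joint-space move of the TCP to a pose.
- ctrl.move_l(position, rot=None, feed=0.15): straight line of the TCP; rot=None keeps the orientation; feed is the mean speed in m/s.
- ctrl.move_joints(angles): joint-space move.
- ctrl.open() and ctrl.clamp(): open the fingers fully, or close them until they stop; the grip force is fixed at half the most.
- ctrl.hold(seconds).
- ctrl.solve_ik(position, orientation): joint angles nearest the present ones, or None.
- ctrl.get_obs(): the state.
- ctrl.camera(name): name is "scene" or "top"; returns (picture, depth): 400x640x3 uint8, red, green, blue; 400x640 float32, m along the optical axis (not along the pixel's ray), 0 where there is no reading.
- ctrl.calibration(name): a dict with "fx", "fy", "cx", "cy" (pixels), "k1" (the pictures are not rectified: a ray, as slopes to the right and down, at radius r is drawn at 1 + k1 r^2 times it, then the intrinsics apply), "view" (4x4, takes a point from world to camera coordinates). Camera axes: x right, y down, z forward; pixel columns grow to the right and rows downward; lengths in m; the calibration is good to about 2 mm. A picture is of the moment at which its call begins. calibration takes no time and is no camera call.
A pose or a line that the arm cannot do raises ctrl.Unreachable and nothing moves.
- ctrl.close_job(): hands the job in; it is judged then, once.
The state is a dict: "t": time; "qpos": joint angles; "qd": joint speeds; "effort": joint torques, N m; "eef_pos": TCP position; "ee_rot": TCP orientation; "wrist_force": force on the tool from outside, world axes, zero at the start; "ft_torque": the same for the moment, N m; "finger_gap": finger opening in m; "grip_force": force on a finger pad.
Only numpy, scipy, OpenCV 4.12 (cv2) and the standard library are available. Lean on these libraries where they do the work, as an engineer would, in place of code of your own. Each camera call takes 0.05 s, during which the arm holds its last target. There are 200 camera calls.

### The job

Take the amber glass colour bar from the wooden rack and slide it fully home into the ceramic tube of the cold grey pick-up box, so that nothing sticks out of the mouth; the tube's exact sideways place in the box has to be found by feel or by eye. Then slide the box's gate fully shut across the mouth by its red-topped post. Leave the other bars and everything else on the bench where they are.

Things in the scene. Friction and masses are not known exactly. Their poses are not given: they have to be found in the camera images.
- amber_bar: The bar to load: round rod of amber (orange) glass, 26 mm in diameter, 120 mm long, about 160 g. Origin at its centre; its x axis runs along the bar; both ends are alike. It lies in one of the rack's three places (drawn at random), axis level, 40 mm above the bench.
- rack: Fixed wooden rack, 112 (x) by 250 (y) mm, origin under its centre. Base 8 mm thick; two rails along y, 14 mm wide, at x = -42 and +42 mm, tops 27 mm high. Bars lie across the rails, along the rack's x axis, centred within 3 mm of x = 0, at y = -85, 0 and +85 mm, each between stops 10 mm higher than the rails, with 1.5 mm of play. Between the rails 70 mm of each bar is free.
- green_bar: Another bar of the same size, green glass, in the rack. Leave it.
- blue_bar: Another bar of the same size, blue, in the rack. Leave it.
- mouth (a point): Middle of the pick-up box's mouth, on the box's centre line, 40 mm above the bench. x is level and points into the box, y is level, z up; x = 0 is the front face of the white ceramic tube. The tube is set somewhere within 6 mm either way in y of this centre line (always at z = 0, straight along x): that offset is not in this pose and differs each time.
- case: Fixed pick-up box: grey steel, 84 mm wide, 70 mm high (72 on the gate's track), origin on the bench under the mouth, x into the box. The white ceramic tube in it stands 6 mm proud of the steel front. Its bore is square, 28.4 by 28.4 mm, 122 mm deep to a solid end, sharp edges, no lead-in; its front face is 48 mm wide, 46 mm high.
- gate (a joint): Gate of the box, m: 0 = shut (across the mouth), 0.075 to 0.09 at the start (open), stop at 0.095. Slides along the mouth's y axis: plate and post have this y in the mouth frame. Plate 48 mm wide, 6 thick, 58 high, its inner face 3 mm in front of the tube's face: it passes only if the bar sticks out less than 3 mm. Dry friction about 1.5 N; stays where left.
- gate_post (a point): Centre of the red ball (16 mm in diameter) on top of the gate's upright post, 104 mm above the bench, at x = +45 mm in the mouth frame. Below it the post is a round bar, 12 mm in diameter, from 78 mm above the bench up, standing on an arm 16 mm wide that reaches from the plate over the top of the box (72 to 78 mm above the bench).
- jacks: Bystander: steel glassworker's jacks with dark wooden legs, 225 mm long, lying flat; origin on the bench near the middle.
- paddle: Bystander: black graphite paddle with wooden handle, 230 mm long, lying flat; origin where blade meets handle.
- vase: Bystander: clear glass vase, 90 mm across, 150 mm high; origin under its centre.
- spray: Bystander: white bottle with red cap, 64 mm across, 170 mm high; origin under its centre.
- block: Bystander: dark wooden shaping block, 76 mm across, 50 mm high, with a light handle; origin under the block's centre.
Mind the look-alikes: they are no part of the job. Of the things like the amber_bar, leave any that is black or yellow; of the rest the larger one is meant.

How it is judged:
On the way:
1. the amber bar lies fully home in the tube, with the gate still open (x of amber_bar in the frame of mouth between 0.0565 and 0.068 m and y of amber_bar in the frame of mouth between -0.009 and 0.009 m and z of amber_bar in the frame of mouth between -0.006 and 0.006 m and angle between the x axis of amber_bar and the x axis of mouth, either way round below 0.08 rad and value of joint gate above 0.03 m), for 0.1 s.
At the end, for the whole second after the job is handed in: The amber bar lies at rest in the tube, sticking out of the mouth no more than 3.5 mm (its centre at least 56.5 mm inside), within 9 mm sideways and 6 mm in height of the mouth's axis and within 0.08 rad of it; the gate stands within 5 mm of shut (x of amber_bar in the frame of mouth between 0.0565 and 0.068 m and y of amber_bar in the frame of mouth between -0.009 and 0.009 m and z of amber_bar in the frame of mouth between -0.006 and 0.006 m and angle between the x axis of amber_bar and the x axis of mouth, either way round below 0.08 rad and value of joint gate below 0.005 m and linear speed of amber_bar below 0.02 m/s); the robot touches nothing.
It fails at once if another bar or a bystander is moved more than 25 mm (distance of any of green_bar, blue_bar, jacks, paddle, vase, spray, block from where it was at the start of the episode above 0.025 m).
It also fails if it takes over 70 s, if anything falls off the work surface, if the arm or the gripper's body presses on something with over 40 N, if the wrist force passes 120 N, or if a joint passes its speed limit or range.

## Working session

There is one attempt and no reset: what is moved stays moved. The work goes in short steps, each a Python script; the robot and the scene stay as the last script left them, time stands still between calls to the robot, and variables do not carry over. Pictures are saved under pics/ and viewed, at most 10 in all, crops included, and the job is handed in when it is done.

```bash
mkdir -p pics
cat > h.py <<'E'
import numpy as np, cv2
from plant import ctrl
def snap(n,f):
    p,d=ctrl.camera(n); np.savez('pics/'+f,p=p,d=d); cv2.imwrite('pics/'+f+'.png',p[:,:,::-1]); return p,d
def ray(n,u,v):
    c=ctrl.calibration(n); K=np.array([[c['fx'],0,c['cx']],[0,c['fy'],c['cy']],[0,0,1]])
    return cv2.undistortPoints(np.array([[[u,v]]],float),K,np.array([c['k1'],0,0,0,0.]))[0,0]
def w_d(n,u,v,d):   # pixel+depth -> world
    x,y=ray(n,u,v); V=np.array(ctrl.calibration(n)['view']); return np.linalg.solve(V,[x*d,y*d,d,1])[:3]
def w_z(n,u,v,z):   # pixel on plane z
    x,y=ray(n,u,v); V=np.linalg.inv(np.array(ctrl.calibration(n)['view'])); r=V[:3,:3]@[x,y,1]; o=V[:3,3]
    return o+r*(z-o[2])/r[2]
E
python3 - <<'E'
from h import *
for n in('top','scene'):
    p,d=snap(n,n+'0'); c=ctrl.calibration(n); print(n,{k:c[k] for k in('fx','cx','cy','k1')},np.linalg.inv(np.array(c['view']))[:3].round(3).tolist())
print(ctrl.tip_reach,ctrl.get_obs())
E
```

```text
top {'fx': 476.4714171034021, 'cx': 326.86566489201243, 'cy': 195.52661761974366, 'k1': -0.1282136152051064} [[0.034, -0.979, 0.202, 0.268], [-0.999, -0.033, 0.008, -0.029], [-0.001, -0.202, -0.979, 1.592]]
scene {'fx': 519.8699213343174, 'cx': 320.9734716569611, 'cy': 201.32128692009405, 'k1': 0.033683191618383256} [[-0.69, 0.454, -0.564, 1.373], [0.724, 0.455, -0.519, 0.701], [0.022, -0.766, -0.642, 0.999]]
0.019 {'t': 0.1, 'qpos': array([-1.23509135e+00,  3.59433015e-01,  1.51132591e+00, -2.98541528e-05,
        1.27250132e+00, -1.15106411e-01]), 'qd': array([-0.00200722, -0.00209597, -0.00328139, -0.00060225,  0.00022627,
       -0.00023502]), 'effort': array([ 6.67224049e-04, -5.28650236e+01, -2.79350781e+01, -7.14959901e-05,
        5.04030293e-03,  3.88866317e-05]), 'eef_pos': array([ 0.26119281, -0.53947926,  0.22833698]), 'ee_rot': array([-8.27156108e-04,  9.74702192e-01,  2.23506021e-01, -1.05957949e-04]), 'wrist_force': array([ 0.41048657,  0.5212745 , -0.01670499]), 'ft_torque': array([-0.00529024,  0.02655632,  0.02994188]), 'grip_force': 0.0, 'finger_gap': 0.08521248877509417}
```

View pics/top0.png

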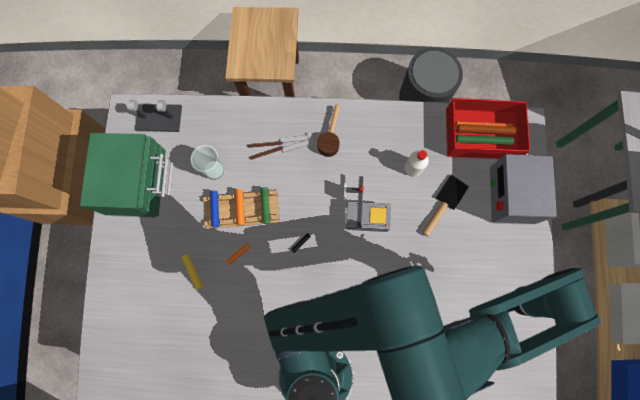

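View pics/scene0.png

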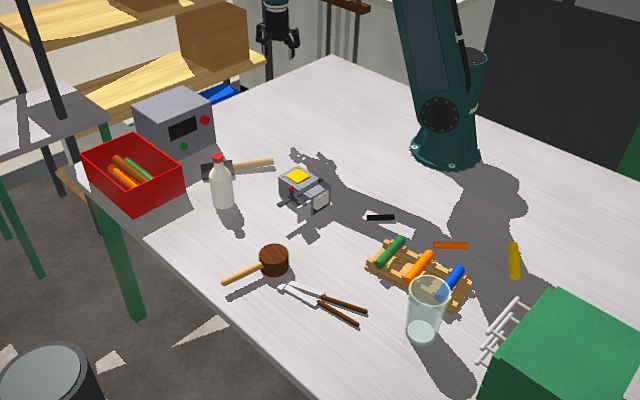

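View crops.

The top view shows the rack at about (240,207) with amber in its middle place (blue at 214, green at 265). The box is at about (368,213), its mouth facing left towards the rack, with the gate open upward and the red ball at (362,188). The small orange stick at (238,253) is a decoy.

Run:
```python
from h import *
a=cv2.imread('pics/top0.png'); b=cv2.imread('pics/scene0.png')
c1=cv2.resize(a[165:245,190:290],(800,600)[:1]+(640,),interpolation=cv2.INTER_CUBIC)[:600]
A=cv2.resize(a[180:235,195:290],None,fx=8,fy=8,interpolation=cv2.INTER_CUBIC)
B=cv2.resize(a[170:240,330:400],None,fx=8,fy=8,interpolation=cv2.INTER_CUBIC)
C=cv2.resize(b[155:225,260:350],None,fx=8,fy=8,interpolation=cv2.INTER_CUBIC)
for n,i in zip('ABC',(A,B,C)): cv2.imwrite(f'pics/{n}.png',i)
```

```text
(no output)
```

View pics/A.png

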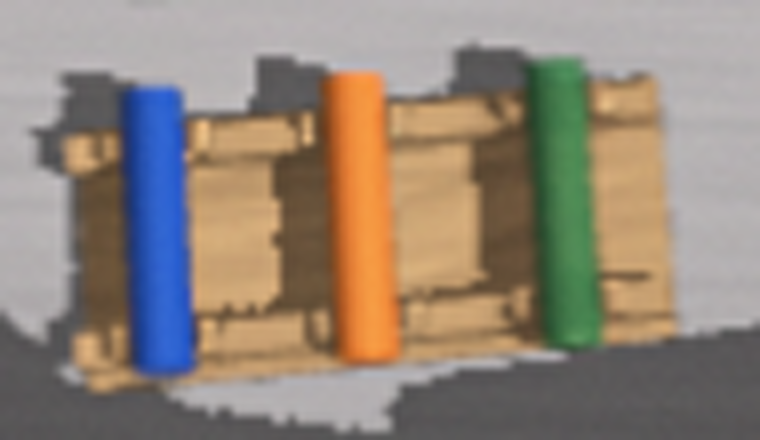

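View pics/B.png

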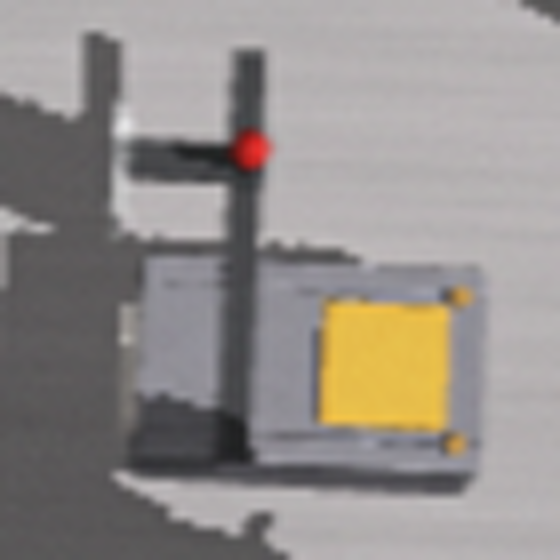

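View pics/C.png

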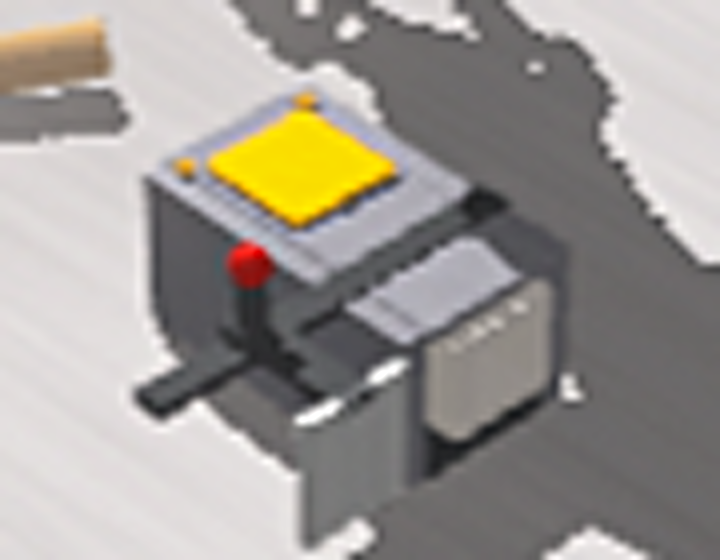

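The crops show the amber bar running A(355,75)–(368,358), nearly parallel to world x. The case top corners are B(143,258), (488,268), (478,470) and (132,465), and the ball is at B(251,150). The proud white tube edge lies at B(128,305–430). Next I fit these with depth.

```bash
cat > m.py <<'E'
from h import *
def cloud(n,f):
    z=np.load(f'pics/{f}.npz'); p,d=z['p'],z['d'].astype(float); c=ctrl.calibration(n)
    K=np.array([[c['fx'],0,c['cx']],[0,c['fy'],c['cy']],[0,0,1]])
    v,u=np.mgrid[:400,:640]; uv=np.stack([u,v],-1).reshape(-1,1,2).astype(float)
    r=cv2.undistortPoints(uv,K,np.array([c['k1'],0,0,0,0.])).reshape(400,640,2)
    X=np.dstack([r*d[...,None],d,np.ones_like(d)])@np.linalg.inv(np.array(c['view'])).T
    return p,X[...,:3]
E
python3 - <<'E'
from m import *
for n in('top','scene'):
    p,X=cloud(n,n+'0'); hsv=cv2.cvtColor(p,cv2.COLOR_RGB2HSV); h,s,v=cv2.split(hsv); x,y,z=X[...,0],X[...,1],X[...,2]
    print(n)
    m=(h>8)&(h<18)&(s>150)&(v>150)&(z>.035)&(z<.07)&(y>0)&(y<.5)&(x>.3)
    P=X[m]; print('amber',m.sum(),P.mean(0).round(4),P[:,2].max().round(4)); 
    q=P[:,:2]-P[:,:2].mean(0); w,V=np.linalg.eigh(q.T@q); a=V[:,1]*np.sign(V[0,1]); t=q@a; print(' axis',a.round(4),np.degrees(np.arctan2(a[1],a[0])).round(2),t.min().round(4),t.max().round(4), (P[:,:2].mean(0)+a*(t.min()+t.max())/2).round(4))
    b=(x>.3)&(x<.75)&(y>-.35)&(y<.05)
    m=b&((h<6)|(h>174))&(s>150)&(v>90)&(z>.08)&(z<.125); print('ball',m.sum(),X[m].mean(0).round(4) if m.any() else '', [k.mean().round(1) for k in np.nonzero(m)[::-1]])
    m=b&(z>.066)&(z<.075)&~((s>100)&(v>150)); k,l,st,_=cv2.connectedComponentsWithStats(b.astype(np.uint8)*((z>.064)&(z<.077)).astype(np.uint8)); i=1+st[1:,4].argmax()
    P=X[l==i]; print('case',len(P),P.mean(0).round(4),cv2.minAreaRect(P[:,:2].astype(np.float32)*1000))
    print(cv2.boxPoints(cv2.minAreaRect(P[:,:2].astype(np.float32)*1000)).round(1).tolist())
for u,v in((143,258),(488,268),(478,470),(132,465)): print(w_z('top',330+(u+.5)/8-.5,170+(v+.5)/8-.5,.07).round(4))
print('ball',w_z('top',330+251.5/8-.5,170+150.5/8-.5,.104).round(4), 'scene',w_z('scene',260+250/8-.5,155+265/8-.5,.104).round(4))
for v in(305,430): print('tube edge',w_z('top',330+128.5/8-.5,170+(v+.5)/8-.5,.063).round(4))
for u,v in((425,345),(548,285),(548,390),(430,425)): 
  print('face',w_d('scene',260+(u+.5)/8-.5,155+(v+.5)/8-.5,1).round(3), u,v)
E
```

```text
top
amber 258 [0.537  0.2686 0.0506] 0.0635
 axis [0.9916 0.1294] 7.44 -0.0575 0.0616 [0.5391 0.2688]
ball 15 [ 0.5996 -0.1243  0.1112] [np.float64(360.7), np.float64(188.3)]
case 1044 [ 0.5226 -0.1502  0.0712] ((536.6043090820312, -150.74343872070312), (146.7172393798828, 116.20262908935547), 87.75574493408203)
[[475.70001220703125, -221.8000030517578], [591.7999877929688, -226.3000030517578], [597.5, -79.69999694824219], [481.3999938964844, -75.19999694824219]]
scene
amber 213 [0.5446 0.2824 0.0473] 0.0538
 axis [0.9976 0.0696] 3.99 -0.0647 0.056 [0.5402 0.2821]
ball 21 [ 0.6045 -0.1189  0.1051] [np.float64(291.0), np.float64(187.9)]
case 1072 [ 0.5442 -0.1377  0.0692] ((564.19091796875, -145.13372802734375), (182.78903198242188, 149.1918182373047), 7.793991565704346)
[[463.5, -83.5999984741211], [483.79998779296875, -231.39999389648438], [664.9000244140625, -206.60000610351562], [644.5999755859375, -58.79999923706055]]
[ 0.5625 -0.0846  0.07  ]
[ 0.5631 -0.2252  0.07  ]
[ 0.48   -0.2219  0.07  ]
[ 0.4775 -0.0823  0.07  ]
ball [ 0.6013 -0.1254  0.104 ] scene [ 0.6031 -0.1212  0.104 ]
tube edge [ 0.5441 -0.0792  0.063 ]
tube edge [ 0.4927 -0.0806  0.063 ]
face [0.816 0.168 0.362] 425 345
face [0.789 0.183 0.374] 548 285
face [0.801 0.194 0.354] 548 390
face [0.824 0.177 0.347] 430 425
```

Run:
```python
from m import *
o=lambda u,v,x0,y0,z,n='top': w_z(n,x0+(u+.5)/8-.5,y0+(v+.5)/8-.5,z)
for nm,e in(('blue',((153,90),(164,372))),('amber',((355,75),(368,358))),('green',((557,62),(572,345)))):
    a,b=[o(*q,195,180,.047) for q in e]; d=a-b; print(nm,((a+b)/2).round(4),np.linalg.norm(d).round(4),np.arctan2(d[1],d[0]).round(4))
p=cv2.imread('pics/top0.png').astype(float)
hsv=cv2.cvtColor(p.astype(np.uint8),cv2.COLOR_BGR2HSV)
def edge(img,horiz,rng,lo,hi,sgn,z,nm):
    I=img if horiz else img.T; pts=[]
    for c in rng:
        g=np.clip(sgn*np.diff(I[lo:hi,c]),0,None); i=g.argmax(); s=slice(max(i-1,0),i+2); k=lo+.5+(g[s]*np.arange(len(g))[s]).sum()/g[s].sum()
        q=(c,k) if horiz else (k,c); pts.append(w_z('top',*q,z)[:2])
    P=np.array(pts); vx,vy,x0,y0=cv2.fitLine(P.astype(np.float32),cv2.DIST_HUBER,0,.001,.001).ravel()
    r=(P-[x0,y0])@[-vy,vx]; a=np.arctan2(vy,vx); a=(a+np.pi/4)%(np.pi/2)-np.pi/4
    print(nm,'dev',a.round(4),'mid',np.round([x0,y0],4),'rms',r.std().round(5))
S=hsv[...,1].astype(float); G=p.mean(2)
edge(S,True,range(371,386),203,211,1,.072,'panel far'); edge(S,True,range(371,385),220,227,-1,.072,'panel near')
edge(S,False,range(209,222),366,373,1,.072,'panel left'); edge(S,False,range(209,222),382,389,-1,.072,'panel right')
B=p[...,0]-0*p[...,2]
edge(G,True,range(374,389),199,207,-1,.07,'case far'); edge(G,True,range(364,387),224,232,-1,.07,'case near')
edge(G,False,range(206,226),387,394,1,.07,'case back'); edge(G,False,range(205,218),344,352,1,.07,'case front')
# arm of gate: slot track etc; tube from scene depth
for n in('top','scene'):
    q,X=cloud(n,n+'0'); x,y,z=np.moveaxis(X,-1,0)
    m=(x>.46)&(x<.6)&(y>-.086)&(y<-.06)&(z>.01)&(z<.066); print(n,m.sum())
    P=np.c_[X[m],q[m]]
    if n=='scene':
        vv,uu=np.nonzero(m)
        for v in sorted(set(vv)): print(v,[(int(u),*(X[v,u]*1000).astype(int).tolist(),int(q[v,u].mean())) for u in uu[vv==v]][::2])
    else: print((P*np.r_[1e3,1e3,1e3,1,1,1]).astype(int)[:40].tolist())
```

```text
blue [0.5298 0.3547 0.047 ] 0.1192 0.1193
amber [0.5389 0.2701 0.047 ] 0.1194 0.1156
green [0.5473 0.1861 0.047 ] 0.1193 0.1119
panel far dev -0.0193 mid [ 0.5469 -0.1851] rms 0.00034
panel near dev -0.0364 mid [ 0.4955 -0.1855] rms 0.00019
panel left dev -0.014 mid [ 0.5205 -0.1573] rms 0.00021
panel right dev -0.0208 mid [ 0.5208 -0.2089] rms 0.00022
case far dev -0.018 mid [ 0.564  -0.1887] rms 0.00329
case near dev -0.0291 mid [ 0.4795 -0.1743] rms 0.00038
case back dev -0.0326 mid [ 0.5253 -0.2242] rms 0.00065
case front dev -0.1321 mid [ 0.5326 -0.0787] rms 0.00388
top 50
[[599, -69, 47, 98, 97, 98], [594, -69, 52, 96, 95, 96], [590, -69, 60, 99, 99, 98], [578, -69, 65, 95, 94, 94], [580, -73, 55, 123, 123, 124], [577, -70, 57, 98, 97, 97], [578, -73, 53, 118, 116, 118], [579, -71, 28, 102, 101, 101], [578, -74, 32, 120, 121, 120], [562, -83, 49, 84, 83, 84], [558, -83, 54, 80, 78, 80], [555, -84, 49, 85, 83, 87], [554, -84, 38, 99, 98, 101], [546, -83, 62, 109, 107, 110], [545, -77, 51, 144, 140, 139], [539, -77, 64, 146, 142, 139], [539, -80, 65, 144, 141, 137], [545, -62, 10
[... 4622 characters left out ...]
-81, 23, 108), (312, 558, -81, 18, 78), (314, 548, -82, 12, 35), (316, 547, -75, 16, 44)]
211 [(305, 599, -69, 47, 120), (307, 589, -70, 41, 117), (309, 585, -66, 41, 123), (311, 564, -79, 19, 86)]
212 [(306, 594, -70, 40, 118), (308, 589, -67, 39, 120), (310, 564, -83, 13, 107)]
213 [(305, 598, -69, 39, 119), (307, 588, -72, 31, 118), (309, 583, -69, 30, 123)]
214 [(304, 599, -72, 35, 119), (306, 593, -71, 32, 118), (308, 587, -68, 30, 119)]
215 [(305, 596, -71, 30, 120), (307, 589, -71, 25, 117), (309, 581, -70, 21, 123)]
216 [(305, 599, -69, 29, 120), (307, 590, -69, 23, 117), (309, 582, -70, 17, 126)]
217 [(305, 598, -69, 25, 120), (307, 591, -68, 21, 116)]
218 [(305, 597, -70, 19, 117)]
```

The bore shows up in the scene depth at around pixel (321,200), and the poses are good enough to act on. I'll pick the bar and refine the bore's place in the same step.

```bash
cat >> h.py <<'E'
from scipy.spatial.transform import Rotation as R
def quat(a):  # tool down, tool x axis at world angle a
    c,s=np.cos(a),np.sin(a); M=np.array([[c,s,0],[s,-c,0],[0,0,-1]]); q=R.from_matrix(M).as_quat(); return [q[3],*q[:3]]
def st(m=''):
    o=ctrl.get_obs(); print(m,'t',round(o['t'],2),'p',o['eef_pos'].round(4),'F',o['wrist_force'].round(1),'T',o['ft_torque'].round(2),'gap',round(o['finger_gap'],4),'g',round(o['grip_force'],1)); return o
E
python3 - <<'E'
from m import *
# bore boundaries on face plane y=-.078 from scene depth
p,X=cloud('scene','scene0'); c=np.linalg.inv(np.array(ctrl.calibration('scene')['view'])); o0=c[:3,3]
pts=[];
for v in range(192,212):
    row=[]
    for u in range(308,332):
        x,y=ray('scene',u,v); r=c[:3,:3]@[x,y,1]; P=o0+r*(-.078-o0[1])/r[1]
        if .48<P[0]<.57 and .02<P[2]<.06: row.append((u,round(P[0]*1e3),round(P[2]*1e3),round((X[v,u,1]+.078)*1e3)))
    d=[k for k in row if k[3]<-12]
    if d: print(v,d)
b=.1125; cx=np.array([.5389,.2701]); 
for a in(b,b+np.pi,b-np.pi):
    for turn in(-1.706,1.436):
        s=1 if turn<0 else -1; g=cx-s*.017*np.array([np.cos(b),np.sin(b)])
        q=ctrl.solve_ik([*g,.04],quat(a)); q2=ctrl.solve_ik([.5255,.03,.04],quat(a+turn))
        print(round(a,2),turn,None if q is None else np.round(q,2),None if q2 is None else np.round(q2,2))
E
```

```text
192 [(330, 488, 47, -45), (331, 483, 45, -42)]
193 [(330, 487, 43, -35), (331, 483, 41, -34)]
194 [(330, 487, 40, -36), (331, 483, 37, -31)]
195 [(330, 487, 36, -30), (331, 483, 33, -30)]
196 [(330, 487, 32, -27), (331, 482, 29, -29)]
197 [(330, 487, 28, -24), (331, 482, 25, -18)]
198 [(320, 530, 49, -21), (321, 526, 47, -18), (322, 521, 44, -15), (330, 486, 24, -21), (331, 482, 21, -15)]
199 [(319, 534, 48, -24), (320, 530, 46, -18), (321, 525, 43, -18), (330, 486, 20, -16)]
200 [(319, 534, 44, -16), (320, 530, 42, -13)]
201 [(319, 534, 40, -16), (320, 529, 38, -14)]
205 [(313, 558, 40, -16)]
206 [(313, 558, 36, -13)]
0.11 -1.706 [ 0.36  0.56  1.72 -0.    0.86  1.82] None
0.11 1.436 [ 0.34  0.6   1.64 -0.    0.9   1.8 ] [-0.07  0.5   1.85 -0.    0.78 -0.05]
3.25 -1.706 [ 0.36  0.56  1.72 -0.    0.86 -1.33] [-0.07  0.5   1.85 -0.    0.78 -0.05]
3.25 1.436 [ 0.34  0.6   1.64 -0.    0.9  -1.34] None
-3.03 -1.706 [ 0.36  0.56  1.72 -0.    0.86 -1.33] [-0.07  0.5   1.85 -0.    0.78 -0.05]
-3.03 1.436 [ 0.34  0.6   1.64 -0.    0.9  -1.34] None
```

Run:
```python
from h import *
b=.1125; q=quat(b+np.pi); g=np.array([.5389,.2701])-.017*np.array([np.cos(b),np.sin(b)])
ctrl.move_pose([*g,.20],q); st('above')
ctrl.move_l([*g,.09],feed=.2); st()
ctrl.move_l([*g,.038],feed=.1); st('down')
ctrl.clamp(); st('clamp')
ctrl.move_l([*g,.15],feed=.15); st('up')
p,d=snap('scene','s1')
a=cv2.resize(p[210:330,350:490],None,fx=4,fy=4,interpolation=cv2.INTER_CUBIC); cv2.imwrite('pics/s1c.png',a[:,:,::-1])
```

```text
above t 3.08 p [0.5225 0.2675 0.2   ] F [-0.7 -0.9  0.3] T [-0.03  0.01 -0.04] gap 0.0852 g 0.0
 t 3.78 p [0.5228 0.2682 0.0906] F [-0.1  0.7  1.1] T [-0.   -0.01  0.  ] gap 0.0854 g 0.0
down t 4.45 p [0.5225 0.2684 0.0385] F [-0.2 -0.3  0.8] T [0.   0.02 0.02] gap 0.0852 g 0.0
clamp t 5.07 p [0.5223 0.2685 0.0388] F [-2.2  1.   5.7] T [ 0.1   0.19 -0.05] gap 0.0226 g 58.4
up t 5.97 p [0.5211 0.2678 0.149 ] F [ 0.2 -0.1 -1.9] T [-0.    0.06  0.06] gap 0.0226 g 58.6
```

View pics/s1.png

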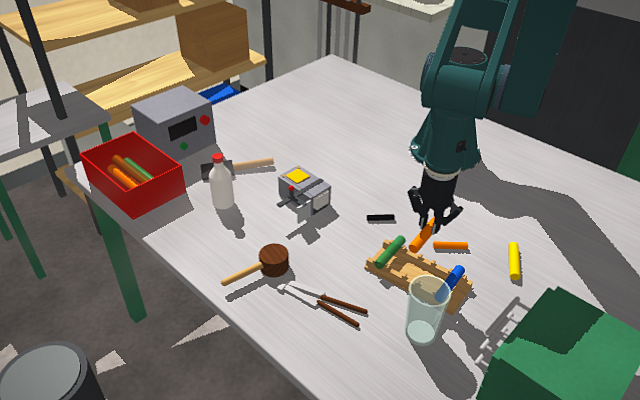

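The bar is held and lifted, with the other bars undisturbed. The gap reads 22.6 mm rather than 26, so I'll check the bar's height and tilt in the grip at the pre-insertion pose.

```bash
cat >> m.py <<'E'
def amber(n,f,zlo=.02,zhi=.2,ylo=-.1,yhi=.4):
    p,X=cloud(n,f); h,s,v=cv2.split(cv2.cvtColor(p,cv2.COLOR_RGB2HSV)); x,y,z=np.moveaxis(X,-1,0)
    return X[(h>8)&(h<20)&(s>150)&(v>60)&(z>zlo)&(z<zhi)&(y>ylo)&(y<yhi)&(x>.45)&(x<.64)]
E
python3 - <<'E'
from m import *
P=amber('scene','s1',.1,.2,.2,.34); b=.1125; e=np.array([np.cos(b),np.sin(b)]); g=np.array([.5211,.2678])
s=(P[:,:2]-g)@e
for lo in np.arange(-.05,.09,.012):
    k=(s>lo)&(s<lo+.012)
    if k.sum()>3: print(round(lo,3),k.sum(),'zmax',np.percentile(P[k,2],[5,50,95]).round(4),'smax',s.max().round(4))
q=quat(np.pi/2-.025); ax=np.array([-.025,-1.,0]); ax/=np.linalg.norm(ax)
M=np.array([.5225,-.077,.0]); np.save('M.npy',M)
# bar front is ~77 mm ahead of TCP; stop with it 20 mm before the face
t=M-ax*.097
ctrl.move_pose([t[0],t[1]+.02,.16],q); st('over')
ctrl.move_l([t[0],t[1],.0385],rot=q,feed=.12); st('pre')
snap('scene','s2'); snap('top','t2')
I=[cv2.imread(f'pics/{f}.png') for f in('s2','t2')]
a=cv2.resize(I[0][130:240,280:420],(700,550),interpolation=cv2.INTER_CUBIC); cv2.imwrite('pics/s2c.png',a)
for n,f in(('scene','s2'),('top','t2')):
    P=amber(n,f,.02,.09,-.09,.1); print(n,len(P),P.mean(0).round(4) if len(P) else '')
    for lo in np.arange(-.09,.1,.012):
        k=(P[:,1]>lo)&(P[:,1]<lo+.012)
        if k.sum()>3: print(round(lo,3),k.sum(),np.percentile(P[k,2],[5,50,95]).round(4),P[k,0].mean().round(4))
E
```

```text
-0.038 8 zmax [0.1525 0.1566 0.1622] smax 0.0823
-0.026 12 zmax [0.1566 0.1609 0.1632] smax 0.0823
-0.014 19 zmax [0.1562 0.1595 0.1629] smax 0.0823
-0.002 29 zmax [0.153  0.1587 0.1627] smax 0.0823
0.01 36 zmax [0.152  0.1583 0.1634] smax 0.0823
0.022 38 zmax [0.1516 0.1584 0.1619] smax 0.0823
0.034 35 zmax [0.1529 0.1584 0.1618] smax 0.0823
0.046 42 zmax [0.151  0.1583 0.1613] smax 0.0823
0.058 40 zmax [0.1531 0.1581 0.1611] smax 0.0823
0.07 78 zmax [0.1379 0.152  0.1605] smax 0.0823
over t 7.2 p [0.5248 0.0403 0.1596] F [-0.8 -0.1 -2.5] T [ 0.01 -0.04 -0.03] gap 0.0223 g 58.6
pre t 8.38 p [0.5256 0.0201 0.0391] F [ 0.2  0.3 -2.5] T [ 0.06 -0.03 -0.09] gap 0.0226 g 58.6
scene 211 [0.5345 0.0163 0.0453]
-0.054 18 [0.0362 0.0442 0.0491] 0.535
-0.042 20 [0.0347 0.0445 0.051 ] 0.5368
-0.03 17 [0.0375 0.0436 0.0504] 0.5367
-0.018 18 [0.0349 0.0411 0.0516] 0.5387
-0.006 12 [0.0379 0.0437 0.0488] 0.5382
0.006 6 [0.0444 0.0586 0.0819] 0.5476
0.018 11 [0.0455 0.0504 0.087 ] 0.5318
0.03 23 [0.0382 0.0472 0.0522] 0.5337
0.042 30 [0.0368 0.0479 0.0513] 0.5331
0.054 48 [0.0326 0.0453 0.0525] 0.5304
0.066 5 [0.0343 0.0391 0.0445] 0.5344
top 65 [ 0.5215 -0.0294  0.0502]
-0.066 8 [0.0442 0.0498 0.0579] 0.5229
-0.054 32 [0.0426 0.0506 0.0557] 0.5227
-0.042 12 [0.0464 0.0511 0.0589] 0.5223
0.054 7 [0.0462 0.0493 0.0564] 0.5183
```

View pics/s2c.png

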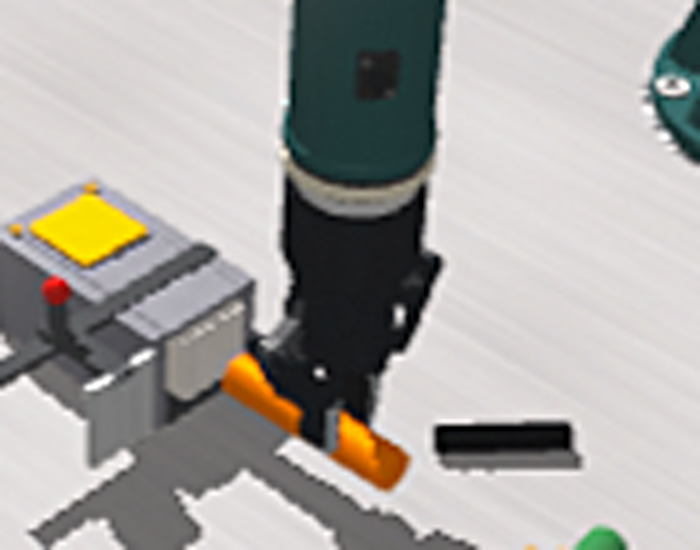

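```bash
cat >> h.py <<'E'
YAW=-.025
def axes(yaw=YAW):
    ax=np.array([np.sin(yaw),-np.cos(yaw),0]); return ax,np.array([-ax[1],ax[0],0])
def tgt(dep,lat,M,z,yaw=YAW):
    ax,ay=axes(yaw); return [*(M+ax*dep+ay*lat)[:2],z]
def F(n=3,yaw=YAW):
    f=[]; 
    for _ in range(n): f.append(ctrl.get_obs()['wrist_force']); ctrl.hold(.02)
    f=np.mean(f,0); ax,ay=axes(yaw); return np.array([f@ax,f@ay,f[2]])
E
python3 - <<'E'
from h import *
M=np.load('M.npy'); z=.0388; b0=F(); print('bias',b0.round(2))
# dep = TCP depth relative to M; front of bar = dep+~.079
ctrl.move_l(tgt(-.088,0,M,z),feed=.06)
done=False
for lat in(0,.0018,-.0018,.0036,-.0036,.0054,-.0054,.007,-.007):
    ctrl.move_l(tgt(-.088,lat,M,z),feed=.04); hit=None
    for dep in np.arange(-.086,-.064,.002):
        ctrl.move_l(tgt(dep,lat,M,z),feed=.03); f=F(2)-b0
        if f[0]<-6: hit=dep; break
    print(lat,'hit' if hit else 'IN',dep.round(4),f.round(1)); st()
    if not hit: done=True; break
    if ctrl.get_obs()['t']>30: break
E
```

```text
bias [ 0.01  0.44 -1.62]
0 hit -0.074 [-7.3 -0.6 -0. ]
 t 11.06 p [ 0.5239 -0.0018  0.0387] F [-0.   8.2 -1.1] T [1.33 0.01 0.11] gap 0.0225 g 58.9
0.0018 hit -0.074 [-10.4  -0.6  -0.2]
 t 13.54 p [ 0.5258 -0.0012  0.0387] F [ 0.2 10.6 -0.4] T [ 1.85 -0.07  0.14] gap 0.0226 g 59.1
-0.0018 IN -0.066 [-0.1 -0.9 -0.7]
 t 17.17 p [ 0.5224 -0.0111  0.0388] F [-0.4  0.4 -2. ] T [ 0.03 -0.04 -0.01] gap 0.0224 g 58.7
```

The bore is found at a lateral offset of −1.8 mm. I insert further with force watch.

Run:
```python
from h import *
M=np.load('M.npy'); z=.0388; b0=np.array([0,.44,-1.62]); lat=-.0018; dep=-.066
while dep<-.0135:
    dep=min(dep+.004,-.013)
    ctrl.move_l(tgt(dep,lat,M,z),feed=.04); f=F(2)-b0; T=ctrl.get_obs()['ft_torque']
    print(round(dep,4),round(lat,4),f.round(1),T.round(2),round(z,4))
    if abs(f[1])>3: lat+=.0004*np.sign(f[1])
    if abs(f[2])>4: z+=.0004*np.sign(f[2])
    if f[0]<-15: print('stuck'); break
st(); snap('top','t3'); snap('scene','s3')
```

```text
-0.062 -0.0018 [ 0.3 -0.  -0.2] [ 0.05 -0.07  0.01] 0.0388
-0.058 -0.0018 [-0.2 -0.5 -0.3] [ 0.05  0.01 -0.02] 0.0388
-0.054 -0.0018 [ 0.2  0.  -0.3] [ 0.04  0.02 -0.  ] 0.0388
-0.05 -0.0018 [ 0.4 -0.5 -0.2] [ 0.05  0.01 -0.03] 0.0388
-0.046 -0.0018 [ 0.2 -1.  -0.2] [ 0.03  0.03 -0.01] 0.0388
-0.042 -0.0018 [-0.3 -0.5 -0.8] [ 0.08 -0.01  0.03] 0.0388
-0.038 -0.0018 [-0.1 -0.2 -0.5] [ 0.05 -0.   -0.02] 0.0388
-0.034 -0.0018 [-0.3 -0.3  0. ] [0.03 0.   0.  ] 0.0388
-0.03 -0.0018 [-0.5 -0.6 -0. ] [ 0.02  0.   -0.02] 0.0388
-0.026 -0.0018 [ 0.6 -0.2 -0.4] [ 0.04 -0.03  0.  ] 0.0388
-0.022 -0.0018 [ 0.2 -0.6 -0.5] [ 0.01  0.02 -0.  ] 0.0388
-0.018 -0.0018 [-0.4 -0.6 -0.1] [ 0.12  0.01 -0.04] 0.0388
-0.014 -0.0018 [ 0.1 -0.8 -0.2] [ 0.04 -0.02 -0.02] 0.0388
-0.013 -0.0018 [ 0.2 -0.3 -0.1] [0.   0.02 0.04] 0.0388
 t 21.13 p [ 0.521  -0.0639  0.0388] F [ 0.7  0.3 -1.7] T [0.   0.02 0.04] gap 0.0225 g 58.7
```

Run:
```python
from h import *
M=np.load('M.npy'); lat=-.0018; 
ctrl.open(); st('open')
ctrl.move_l(tgt(-.013,lat,M,.13),feed=.2)
ctrl.move_l(tgt(-.095,lat,M,.13),feed=.25); ctrl.clamp()
ctrl.move_l(tgt(-.095,lat,M,.040),feed=.15); b0=F(); print('bias',b0.round(2)); st()
ctrl.move_l(tgt(-.072,lat,M,.040),feed=.08)
dep=-.072
while dep<.002:
    dep+=.003 if dep<-.022 else .001
    ctrl.move_l(tgt(dep,lat,M,.040),feed=.05); f=F(1)-b0
    if abs(f).max()>2.5: print(round(dep,4),f.round(1))
    if f[0]<-10: break
o=st('pushed')
ctrl.hold(.15)
ctrl.move_l(tgt(dep-.03,lat,M,.040),feed=.15)
ctrl.move_l(tgt(dep-.05,lat,M,.16),feed=.3); st('clear')
p,d=snap('scene','s4'); snap('top','t4')
cv2.imwrite('pics/s4c.png',cv2.resize(p[150:225,260:360],(800,600),interpolation=cv2.INTER_CUBIC)[:,:,::-1])
```

```text
open t 21.87 p [ 0.5211 -0.064   0.0388] F [-0.4  0.6 -0.1] T [0.01 0.02 0.  ] gap 0.0853 g 0.0
bias [-0.32  0.21  0.34]
 t 24.52 p [0.5239 0.018  0.0408] F [ 0.8 -0.3 -0.7] T [-0.02  0.03 -0.01] gap -0.0002 g 0.0
-0.01 [-3.  -0.5 -0.1]
-0.009 [-8.   0.7  0.6]
-0.008 [-12.5   1.3   0.6]
pushed t 32.96 p [ 0.5209 -0.0668  0.04  ] F [ 2.5 11.8  2.2] T [ 1.91 -0.32  0.02] gap -0.0 g 6.2
clear t 34.02 p [ 0.5226 -0.0198  0.1609] F [-0.7  0.6 -0.3] T [ 0.04  0.07 -0.  ] gap 0.0002 g 0.0
```

View pics/s4c.png

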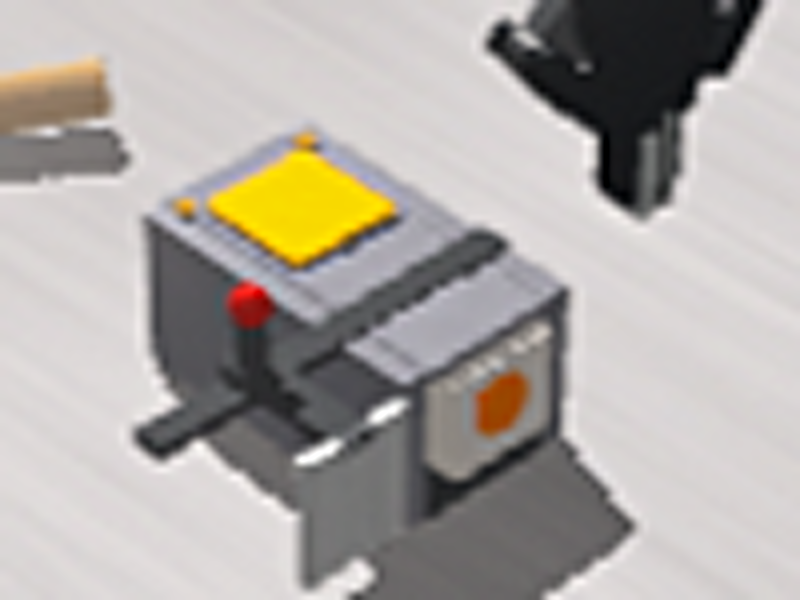

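The amber bar sits flush in the tube at crop (502,402), and the gate is still open with its red ball at crop (250,303). Next I shut the gate.

Run:
```python
from h import *
M=np.load('M.npy'); q=quat(np.pi/2+YAW); D=.0455
print('spray',w_z('top',418,160,.1).round(3))
ctrl.move_l(tgt(-.05,0,M,.20),feed=.3)
ctrl.move_l(tgt(D,.122,M,.20),rot=q,feed=.3)
ctrl.move_l(tgt(D,.122,M,.108),feed=.2); b0=F(); st('down')
ctrl.move_l(tgt(D,.104,M,.108),feed=.08); lat=.104
while lat>.012:
    lat-=.006 if lat>.036 else .0012
    ctrl.move_l(tgt(D,lat,M,.108),feed=.06); f=F(2)-b0
    if abs(f).max()>2.5 or lat<.03: print(round(lat,4),f.round(1))
    if abs(f[1])>11: break
st('shut?'); ctrl.hold(.1)
ctrl.move_l(tgt(D,lat+.03,M,.108),feed=.15)
ctrl.move_l(tgt(D,lat+.03,M,.22),feed=.3)
ctrl.move_l(tgt(-.10,lat+.03,M,.25),feed=.3); st('clear')
p,d=snap('scene','s5'); snap('top','t5')
cv2.imwrite('pics/s5c.png',cv2.resize(p[150:225,260:360],(800,600),interpolation=cv2.INTER_CUBIC)[:,:,::-1])
```

```text
spray [ 0.703 -0.31   0.1  ]
down t 35.73 p [ 0.644  -0.1253  0.1095] F [ 1.  -1.4  0.6] T [-0.07  0.03 -0.  ] gap -0.0001 g 0.0
0.0296 [-0.6  1.2  1.2]
0.0284 [0.1 1.1 0.9]
0.0272 [0.2 1.2 0.8]
0.026 [-0.1  0.8  1.1]
0.0248 [0.3 0.9 1.4]
0.0236 [0.4 0.7 0.5]
0.0224 [-0.2  0.8  1. ]
0.0212 [-0.6  1.7  0.7]
0.02 [-0.4  1.   1. ]
0.0188 [0.5 1.3 1.2]
0.0176 [0.1 1.3 0.7]
0.0164 [-0.5  1.2  1.1]
0.0152 [-0.1  1.1  1.1]
0.014 [-0.3  0.6  1.1]
0.0128 [-0.1  0.9  0.7]
0.0116 [-0.   2.   0.3]
shut? t 44.32 p [ 0.5332 -0.1228  0.1081] F [ 1.7 -1.   0.3] T [-0.02 -0.35 -0.01] gap -0.0001 g 1.0
clear t 45.93 p [0.5652 0.0223 0.2484] F [-0.9  0.3  0.4] T [-0.03 -0.   -0.02] gap 0.0002 g 0.0
```

View pics/s5c.png

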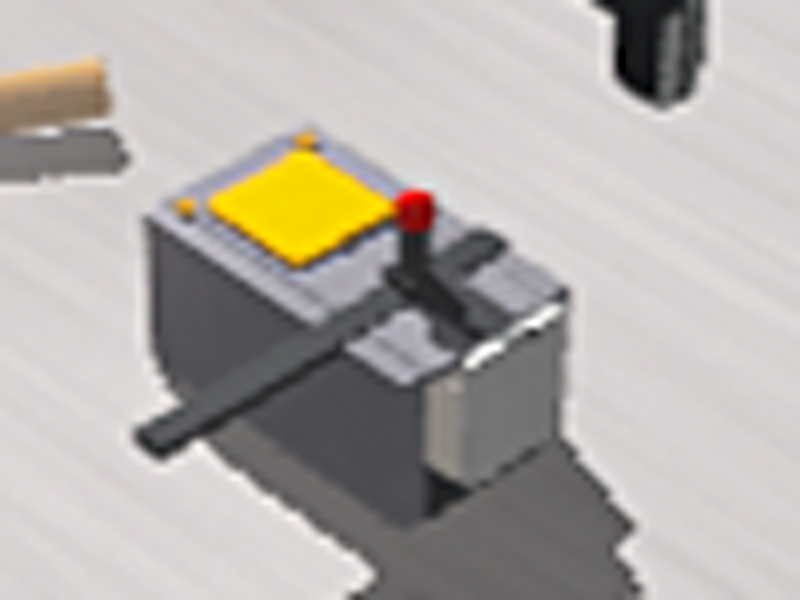

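Run:
```python
from m import *
M=np.load('M.npy'); ax,ay=axes()
for f in('0','5'):
  for n in('top','scene'):
    p,X=cloud(n,('t' if n=='top' else 's')+'5' if f=='5' else n+'0'); h,s,v=cv2.split(cv2.cvtColor(p,cv2.COLOR_RGB2HSV)); x,y,z=np.moveaxis(X,-1,0)
    m=((h<8)|(h>172))&(s>120)&(v>60)&(x>.45)&(x<.65)&(y>-.17)&(y<-.08)&(z>.085)
    vv,uu=np.nonzero(m); P=w_z(n,uu.mean(),vv.mean(),.104); print(f,n,m.sum(),P.round(4),'lat',((P-M)@ay).round(4))
p=cv2.imread('pics/t5.png')[170:240,330:400]; cv2.imwrite('pics/t5c.png',cv2.resize(p,(560,560),interpolation=cv2.INTER_CUBIC))
```

```text
0 top 17 [ 0.6013 -0.1243  0.104 ] lat 0.08
0 scene 23 [ 0.604  -0.1205  0.104 ] lat 0.0825
5 top 18 [ 0.5218 -0.1224  0.104 ] lat 0.0005
5 scene 19 [ 0.5253 -0.1184  0.104 ] lat 0.0038
```

View pics/t5c.png

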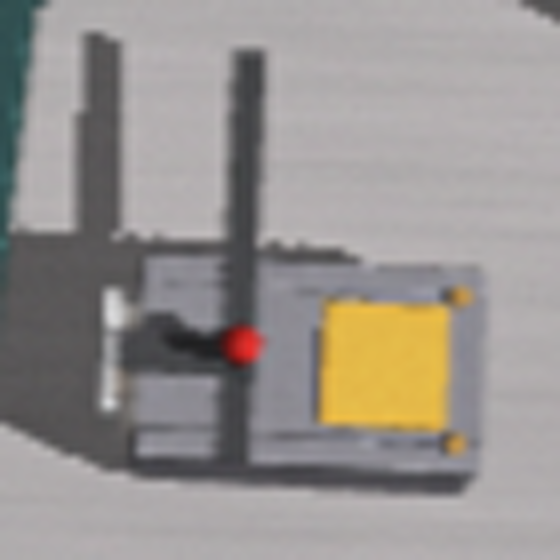

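The gate is within a couple of millimetres of shut: ball at crop (243,345), lateral offset about 0. The loop ended before a firm stop, so I'll nudge it onto its end stop and hand in.

Run:
```python
from h import *
M=np.load('M.npy'); D=.0455
ctrl.move_l(tgt(D,.045,M,.22),feed=.35)
ctrl.move_l(tgt(D,.040,M,.108),feed=.25); b0=F()
ctrl.move_l(tgt(D,.0135,M,.108),feed=.1); lat=.0135
while lat>.0075:
    lat-=.001; ctrl.move_l(tgt(D,lat,M,.108),feed=.05); f=F(2)-b0; print(round(lat,4),f.round(1))
    if f[1]>7: break
ctrl.move_l(tgt(D,lat+.03,M,.108),feed=.2)
ctrl.move_l(tgt(D,lat+.03,M,.20),feed=.3); ctrl.hold(.3); st('clear')
snap('top','t6'); from m import cloud
p,X=cloud('top','t6'); h,s,v=cv2.split(cv2.cvtColor(p,cv2.COLOR_RGB2HSV)); x,y,z=np.moveaxis(X,-1,0)
m=((h<8)|(h>172))&(s>120)&(v>60)&(x>.45)&(x<.65)&(y>-.17)&(y<-.08)&(z>.085); vv,uu=np.nonzero(m)
if len(uu): print(len(uu),w_z('top',uu.mean(),vv.mean(),.104).round(4))
if f[1]>7: print(ctrl.close_job())
```

```text
0.0125 [-0.8  0.2 -0.3]
0.0115 [-0.2  1.1 -0. ]
0.0105 [-0.2  2.2  0.4]
0.0095 [0.  4.5 2.8]
0.0085 [-0.5  6.4  3.2]
0.0075 [0.1 5.4 5.5]
clear t 50.43 p [ 0.5577 -0.1231  0.1986] F [-1.3 -0.7 -0.4] T [ 0.05 -0.   -0.02] gap -0.0002 g 0.0
18 [ 0.5236 -0.1224  0.104 ]
```

The force rose well past the 1.5 N friction and the ball no longer advanced, so the gate is on its end stop.

```bash
python3 -c "
from plant import ctrl
print(ctrl.close_job())"
```

```text
the job is handed in; nothing more can be done
None
```

The amber bar is fully home in the tube, flush with the mouth, and the gate is shut against its end stop; I saw no other objects disturbed, and the job was handed in at about 50 s with no verdict returned.

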